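# Clamp the implant kit tray to the dental worktop

## Task

Two bench clamps stand on the dental worktop with their blue flip levers up; only one of them has the white surgical kit tray under its arm. On that clamp, turn the screw clockwise by its upright lever until it is snug, and only then fold the lever fully down flat. Leave the empty clamp's lever as it is, and let go at the end.

Things in the scene. Friction and masses are not known exactly. Their poses are not given: they have to be found in the camera images.
- dock: Fixed aluminium clamp with the white kit tray (130 x 145 x 35 mm; drills to 60 mm high, 45 mm or more from the screw). Origin: worktop level under the vertical screw axis; +x over the tray, -x to the post (at x -55 mm), z up. Arm 36 mm wide, top z 74, from post to 20 mm past the screw; lever rest on the post to z 88. Steel screw head 30 mm across. Lever hinge on the screw axis, z 98 mm when snug.
- dock_screw (a joint): Screw turn, rad: grows clockwise seen from above, hard stop 1.2 = snug; starts at 0 to 0.35; stays where left (0.15 N m friction). The screw sinks 2.5 mm per rad: lever hinge at z 101 mm at 0. From above, the lever's 12 mm thickness runs along yaw (dock yaw + 1.2 - value), its 22 mm width square to that.
- dock_lever (a joint): Fold of the blue lever (bar 12 mm thick, 22 wide, from 5 to 65 mm out from its hinge), rad: 0 = upright, in line with the screw; hard stop 1.55 = flat. Folds towards the minus side of its thickness direction: with the screw snug, to the dock's -x, flat over the arm and post. Starts at 0 to 0.12; stays where left (0.1 N m friction, about 2 N at its upper part).
- spare_tip (a point): Top corner of the blue lever of the other clamp, which is the same but empty (black rubber seat, no tray): on the lever's edge, 11 mm from its middle, 65 mm above its hinge. To be left alone.

How it is judged:
On the way, in this order (a step that is already met when the one before it is completed fails the run):
1. the screw of the loaded clamp is turned in until snug (within 0.17 rad of its stop), its lever still up (value of joint dock_screw above 1.03 rad and value of joint dock_lever below 0.6 rad), for 0.2 s.
2. its lever is folded down flat (within 0.2 rad of its stop) (value of joint dock_screw above 1.03 rad and value of joint dock_lever above 1.35 rad), for 0.2 s.
At the end, for the whole second after the job is handed in: The loaded clamp's screw is snug (at least 1.03 of 1.2 rad) and its lever folded flat (at least 1.35 of 1.55 rad), and both stay so (all of step 2); the robot touches nothing.
It fails at once if the empty clamp's lever tip moves more than 12 mm (distance of spare_tip from where it was at the start of the episode above 0.012 m).
It also fails if it takes over 42 s, if anything falls off the work surface, if the arm or the gripper's body presses on something with over 40 N, if the wrist force passes 120 N, or if a joint passes its speed limit or range.

## Robot

A 6-joint arm with a two-finger parallel gripper is mounted at the origin on the work surface. World frame = base frame: x ahead of the robot, y to its left, z up, the work surface at z = 0. Lengths are in m, angles in rad, forces in N, time in s.
With the tool pointing down it reaches from about 0.35 to 0.975 m from the base axis. Payload 4.9 kg.
Tool frame: the origin (TCP) lies at the very end of the fingers, on their centre line; the grasp point (between the pads) lies arm.grasp_offset behind it (arm.grasp_offset is the distance from the TCP to the grasp point, in m); z points along the fingers, y is the line along which they close (so a half turn about z gives the same grasp; the last joint's range is limited). The gripper opens to 85 mm and grips with 20 to 120 N. Pads are 22 mm wide; open, the fingers measure 114 mm over their backs; the gripper's body (76 mm by 85 mm) begins 54 mm behind the grasp point. The pads swing forward as they close: fully open they stand 13 mm farther back than shut.
Start: joints at [-1.408, 0.053, 1.613, -0, 1.476, -0.119], TCP at [0.174, -0.6, 0.231] pointing down, gripper open.
Joint ranges: [-3.01, 3.01], [-1.01, 2.22], [0.06, 2.58], [-1.02, 4.17], [0.09, 2.62], [-3.14, 3.14]. Speed limits (rad/s): [2.57, 2.57, 3.14, 3.14, 3.14, 3.14].

## Interface

Orientations are given as a unit quaternion [w, x, y, z].
In Python, from workcell import arm gives the robot as it stands.
- The arm moves only by the shell command python3 -m creep 'ROWS'. ROWS is JSON, a list of rows, each an object of numbers: "fingers": the finger opening in mm, from 0 to 85.4; "tx", "ty", "tz": the shift along the tool's x, y, z scaled (see below); "ax", "ay", "az": the turn, a rotation vector about the tool's x, y, z scaled (see below). In form: [{"fingers": .., "tx": .., "ty": .., "tz": .., "ax": .., "ay": .., "az": ..}, ...]. A call has 1 to 12 rows; each row shifts and turns the commanded pose from where the row before left it, along the tool's axes as they then stand; what a row does not reach is not made up. The controller multiplies each number of a shift by 0.08 m and each number of a turn by pi rad. A row lasts 1/10 s, in which the tool goes at most 50 mm and 8.59 degrees, less where a joint would pass 70% of its speed; a pose out of reach is approached as far as the arm can. A call with a number of a shift or a turn outside -1 to 1 is refused whole. A call with a gripper value outside its range is refused whole. The fingers move at their own pace and stop on an object; the grip force is fixed at half the most. Time passes only in rows, so rows that do not move let the fingers close. It gives the time, the measured TCP pose, the force, the opening and the grip force at its end, in the units of the state.
- arm.observe(): the state, without advancing time (a new reading comes with each control period).
- arm.camera(name): name is "side" or "top"; returns the picture (480x640x3 uint8, blue, green, red); there is no depth.
- arm.camera_info(name): a dict with "camera_matrix" (3x3 intrinsics, pixels), "k1" (the pictures are not rectified: a ray, as slopes to the right and down, at radius r is drawn at 1 + k1 r^2 times it, then the intrinsics apply), "R" (3x3) and "t" (3): a world point X has camera coordinates R X + t. Camera axes: x right, y down, z forward; pixel columns grow to the right and rows downward; lengths in m; the calibration is good to about 2 mm. A picture is of the moment at which its call begins. camera_info takes no time and is no camera call.
- arm.close_job(): hands the job in; it is judged then, once.
The state is a dict: "time": time; "q": joint angles; "qvel": joint speeds; "effort": joint torques, N m; "position": TCP position; "tcp_rot": TCP orientation; "force": force on the tool from outside, world axes, zero at the start; "torque": the same for the moment, N m; "opening": finger opening in m; "finger_force": force on a finger pad.
Only numpy, scipy, OpenCV 4.12 (cv2) and the standard library are available. Lean on these libraries where they do the work, as an engineer would, in place of code of your own. Each camera call takes 0.05 s, during which the arm holds its last target. There are 200 camera calls.

## Working session

There is one attempt and no reset: what is moved stays moved. The work goes in short steps, Python scripts to look and compute and a shell command to move; the robot and the scene stay as the last step left them, time stands still between calls to the robot, and variables do not carry over. Pictures are saved under pics/ and viewed, at most 10 in all, crops included, and the job is handed in when it is done.

```bash
mkdir -p pics; python3 - <<'E'
from workcell import arm
import cv2
for n in("top","side"):
    cv2.imwrite(f"pics/{n}0.png",arm.camera(n)); print(n,arm.camera_info(n))
s=arm.observe();print(s,arm.grasp_offset)
E
```

```text
top {'camera_matrix': array([[453.24193401,   0.        , 318.5000325 ],
       [  0.        , 453.24193401, 237.48038517],
       [  0.        ,   0.        ,   1.        ]]), 'k1': -0.00824081532957093, 'R': array([[-0.01570625, -0.99986762,  0.00424916],
       [-0.97844167,  0.01449418, -0.2060141 ],
       [ 0.20592524, -0.00739327, -0.9785398 ]]), 't': array([-0.00368158,  0.53989558,  0.7458628 ])}
side {'camera_matrix': array([[604.21140232,   0.        , 316.03256451],
       [  0.        , 604.21140232, 229.11746837],
       [  0.        ,   0.        ,   1.        ]]), 'k1': -0.08154048207927268, 'R': array([[ 0.99742605, -0.07141218,  0.00644866],
       [-0.04787417, -0.73021127, -0.68154205],
       [ 0.05337929,  0.67947907, -0.73175054]]), 't': array([-0.51915748,  0.12295154,  0.98856763])}
{'time': 0.1, 'q': array([-1.40799097e+00,  5.33150354e-02,  1.61416901e+00,  2.07235668e-05,
        1.47599080e+00, -1.19028079e-01]), 'qvel': array([-0.00045253, -0.00045013, -0.00194038, -0.0003671 , -0.00079333,
       -0.00178059]), 'effort': array([-1.50898554e-04, -3.94906211e+01, -3.71364284e+01, -2.01501416e-04,
        3.92839414e-03, -8.85231941e-06]), 'position': array([ 0.17372004, -0.59978296,  0.23016359]), 'tcp_rot': array([-9.41096115e-04,  9.90087359e-01,  1.40449761e-01, -1.02858065e-05]), 'force': array([-0.08226212,  0.0232923 , -0.45222162]), 'torque': array([0.01737061, 0.004741  , 0.03577406]), 'finger_force': 0.0, 'opening': 0.08556031199813373} 0.0187
```

View pics/top0.png

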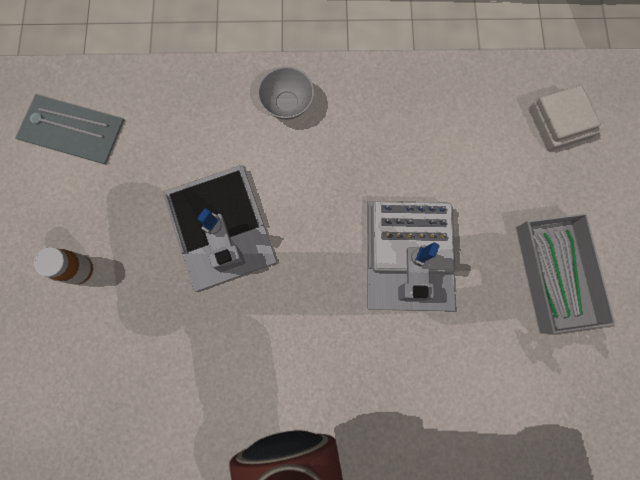

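View pics/side0.png

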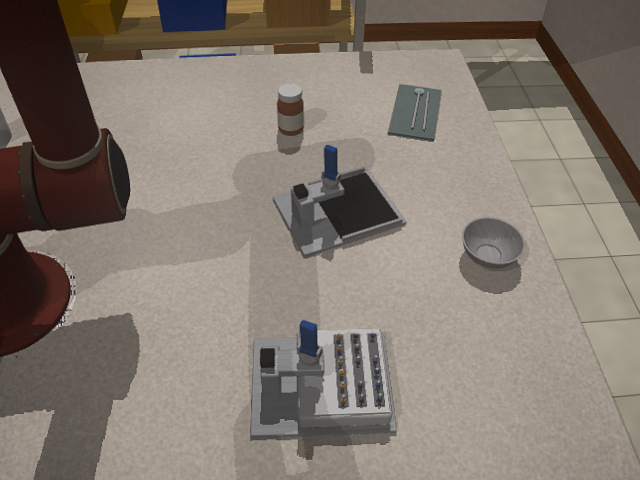

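The loaded clamp is the one around top (420,260) / side (300,370), with its +x roughly along world +x. The empty one is at top (220,230). Next I zoom in.

```bash
cat > h.py <<'E'
import numpy as np,cv2
from workcell import arm
def ray(n,p):
    c=arm.camera_info(n);K=c["camera_matrix"];k=c["k1"]
    d=np.array([(p[0]-K[0,2])/K[0,0],(p[1]-K[1,2])/K[1,1]]);u=d.copy()
    for _ in range(20):u=d/(1+k*(u@u))
    R=np.array(c["R"]);o=-R.T@c["t"];v=R.T@np.r_[u,1];return o,v
def onz(n,p,z):
    o,v=ray(n,p);return o+v*(z-o[2])/v[2]
def tri(pt,ps):
    a,u=ray("top",pt);b,v=ray("side",ps)
    s=np.linalg.lstsq(np.c_[u,-v],b-a,rcond=None)[0]
    P,Q=a+s[0]*u,b+s[1]*v;return (P+Q)/2,np.linalg.norm(P-Q)
def pix(n,X):
    c=arm.camera_info(n);x=np.array(c["R"])@X+c["t"];u=x[:2]/x[2];u=u*(1+c["k1"]*(u@u));K=c["camera_matrix"]
    return u*[K[0,0],K[1,1]]+K[:2,2]
E
python3 - <<'E'
import cv2,numpy as np
t=cv2.imread("pics/top0.png")[190:320,355:475];s=cv2.imread("pics/side0.png")[310:445,240:405]
a=cv2.resize(t,None,fx=4.5,fy=4.5,interpolation=cv2.INTER_CUBIC)[:585,:380*2]
b=cv2.resize(s,None,fx=4.5,fy=4.5,interpolation=cv2.INTER_CUBIC)[:595]
cv2.imwrite("pics/tc.png",a);cv2.imwrite("pics/sc.png",b)
E
```

```text
(no output)
```

View pics/tc.png

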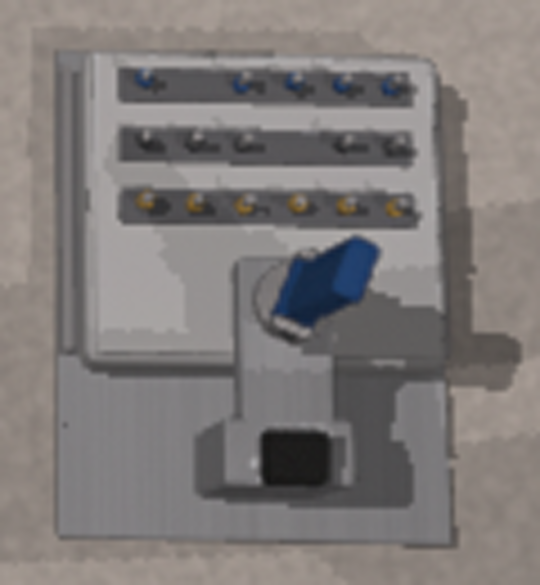

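View pics/sc.png

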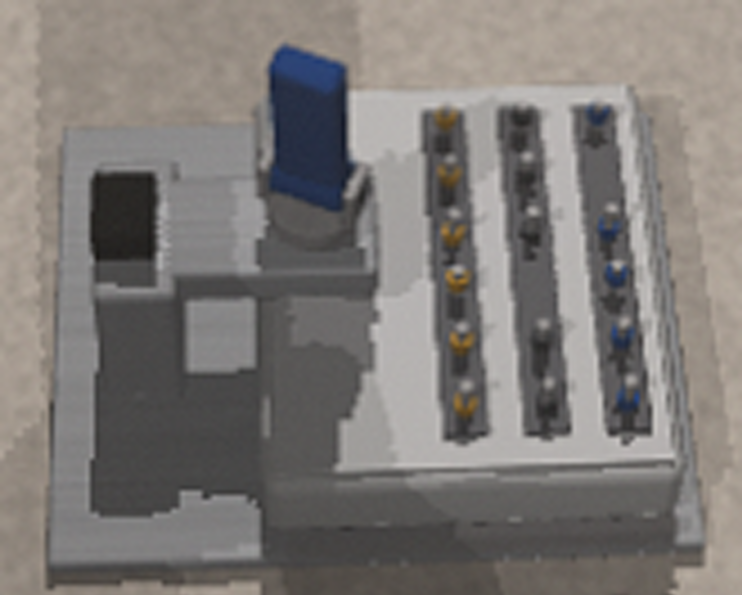

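The lever's top face in the top crop has corners near (350,238), (378,248), (360,300) and (330,290). The black rest is centred at (295,457), and the arm's left edge is at x = 235 with its end at y = 258. In the side crop the lever top runs (283,45)–(347,65).

```bash
python3 - <<'E'
from h import *
np.set_printoptions(precision=4,suppress=True)
T=lambda x,y:(x/4.5-.4+355,y/4.5-.4+190); S=lambda x,y:(x/4.5-.4+240,y/4.5-.4+310)
for nm,p,z in [("top corners",(350,238),.166),("",(378,248),.166),("",(360,300),.166),("",(330,290),.166),("restc",(295,457),.088),("armL end",(236,259),.074),("armL near",(236,418),.074),("armR near",(332,418),.074),("baseFL",(57,537),.0),("baseFR",(450,543),0.),("baseBL",(57,53),0)]:
    print(nm,onz("top",T(*p),z))
for nm,p in [("armend near cnr",(375,272)),("arm far end",(372,165)),("armnear at post",(178,275))]: print(nm,onz("side",S(*p),.074))
print("restc side",onz("side",S(125,215),.088))
for nm,p in [("stop",(283,45)),("",(347,65)),("",(345,85)),("",(271,66))]: print(nm,onz("side",S(*p),.166))
for a,b in [((350,238),(283,45)),((378,248),(271,66)),((360,300),(271,66)),((364,269),(310,66)),((295,457),(125,215))]: print(a,b,*tri(T(*a),S(*b)))
E
```

```text
top corners [ 0.5063 -0.1842  0.166 ]
 [ 0.5027 -0.1934  0.166 ]
 [ 0.4851 -0.1861  0.166 ]
 [ 0.4886 -0.1762  0.166 ]
restc [ 0.4396 -0.1789  0.088 ]
armL end [ 0.5167 -0.1641  0.074 ]
armL near [ 0.4558 -0.1607  0.074 ]
armR near [ 0.4552 -0.197   0.074 ]
baseFL [ 0.4162 -0.0998  0.    ]
baseFR [ 0.4112 -0.2604  0.    ]
baseBL [ 0.6214 -0.1076  0.    ]
armend near cnr [ 0.5152 -0.1996  0.074 ]
arm far end [ 0.5173 -0.1616  0.074 ]
armnear at post [ 0.4552 -0.1966  0.074 ]
restc side [ 0.4401 -0.183   0.088 ]
stop [ 0.4893 -0.1774  0.166 ]
 [ 0.507  -0.1854  0.166 ]
 [ 0.506  -0.1921  0.166 ]
 [ 0.4855 -0.1843  0.166 ]
(350, 238) (283, 45) [ 0.4966 -0.1824  0.1764] 0.015408744759616785
(378, 248) (271, 66) [ 0.4927 -0.1909  0.1787] 0.015232375594821063
(360, 300) (271, 66) [ 0.4851 -0.1856  0.1678] 0.0007250677962516974
(364, 269) (310, 66) [ 0.4957 -0.1873  0.1691] 0.001364571121318875
(295, 457) (125, 215) [ 0.4399 -0.18    0.0831] 0.00015110317534025233
```

The two views agree:
- Screw axis at about (0.4955, -0.1815), with dock yaw about -0.04.
- Lever thickness yaw about 1.16, so the screw is at about 0.
- The lever leans about 4 mm towards -y.

I move above the axis first, then rotate -140°.

```bash
python3 -m creep '[{"tx":0.443,"ty":-0.326},{"tx":0.443,"ty":-0.326},{"tx":0.443,"ty":-0.326},{"tx":0.443,"ty":-0.326},{"tx":0.443,"ty":-0.326},{"tx":0.443,"ty":-0.326},{"tx":0.443,"ty":-0.326},{"tx":0.443,"ty":-0.326},{"tx":0.443,"ty":-0.326},{"tx":0.443,"ty":-0.326},{"tx":0.443,"ty":-0.326},{"tx":0.443,"ty":-0.326}]'
python3 -m creep '[{"az":-0.045},{"az":-0.045},{"az":-0.045},{"az":-0.045},{"az":-0.045},{"az":-0.045},{"az":-0.045},{"az":-0.045},{"az":-0.045},{"az":-0.045},{"az":-0.045},{"az":-0.045}]'
python3 -m creep '[{"az":-0.045},{"az":-0.045},{"az":-0.045},{"az":-0.045},{"az":-0.045},{"az":-0.014},{"tz":0},{"tz":0}]'
cat >> h.py <<'E'
from scipy.spatial.transform import Rotation as Ro
def to(X):
    s=arm.observe();q=s["tcp_rot"];R=Ro.from_quat([q[1],q[2],q[3],q[0]])
    M=R.as_matrix();print("t",s["time"],"pos",s["position"].round(4),"yawy",np.degrees(np.arctan2(M[1,1],M[0,1])).round(2),"z",M[:,2].round(3),"q6",s["q"][5].round(2),"F",s["force"].round(1),"op",s["opening"].round(4))
    print("tool shift units",(M.T@(np.array(X)-s["position"])/.08).round(3))
E
python3 -c "
from h import *
to([.4955,-.1825,.128])"
```

```text
schema error: expected keys fingers, tx, ty, tz, ax, ay, az
schema error: expected keys fingers, tx, ty, tz, ax, ay, az
schema error: expected keys fingers, tx, ty, tz, ax, ay, az
Traceback (most recent call last):
  File "h.py", line 20, in to
    M=R.as_matrix();print("t",s["time"],"pos",s["position"].round(4),"yawy",np.degrees(np.arctan2(M[1,1],M[0,1])).round(2),"z",M[:,2].round(3),"q6",s["q"][5].round(2),"F",s["force"].round(1),"op",s["opening"].round(4))
                                                                                                                                                                                                    ^^^^^^^^^^^^^^^^^^
AttributeError: 'float' object has no attribute 'round'
```

All keys are required in every row, so I'm resending in full.

```bash
sed -i 's/s\["opening"\].round(4)/round(s["opening"],4)/' h.py
python3 -m creep '[{"fingers":85,"tx":0.443,"ty":-0.326,"tz":0,"ax":0,"ay":0,"az":0},{"fingers":85,"tx":0.443,"ty":-0.326,"tz":0,"ax":0,"ay":0,"az":0},{"fingers":85,"tx":0.443,"ty":-0.326,"tz":0,"ax":0,"ay":0,"az":0},{"fingers":85,"tx":0.443,"ty":-0.326,"tz":0,"ax":0,"ay":0,"az":0},{"fingers":85,"tx":0.443,"ty":-0.326,"tz":0,"ax":0,"ay":0,"az":0},{"fingers":85,"tx":0.443,"ty":-0.326,"tz":0,"ax":0,"ay":0,"az":0},{"fingers":85,"tx":0.443,"ty":-0.326,"tz":0,"ax":0,"ay":0,"az":0},{"fingers":85,"tx":0.443,"ty":-0.326,"tz":0,"ax":0,"ay":0,"az":0},{"fingers":85,"tx":0.443,"ty":-0.326,"tz":0,"ax":0,"ay":0,"az":0},{"fingers":85,"tx":0.443,"ty":-0.326,"tz":0,"ax":0,"ay":0,"az":0},{"fingers":85,"tx":0.443,"ty":-0.326,"tz":0,"ax":0,"ay":0,"az":0},{"fingers":85,"tx":0.443,"ty":-0.326,"tz":0,"ax":0,"ay":0,"az":0}]'
python3 -m creep '[{"fingers":85,"tx":0,"ty":0,"tz":0,"ax":0,"ay":0,"az":-0.045},{"fingers":85,"tx":0,"ty":0,"tz":0,"ax":0,"ay":0,"az":-0.045},{"fingers":85,"tx":0,"ty":0,"tz":0,"ax":0,"ay":0,"az":-0.045},{"fingers":85,"tx":0,"ty":0,"tz":0,"ax":0,"ay":0,"az":-0.045},{"fingers":85,"tx":0,"ty":0,"tz":0,"ax":0,"ay":0,"az":-0.045},{"fingers":85,"tx":0,"ty":0,"tz":0,"ax":0,"ay":0,"az":-0.045},{"fingers":85,"tx":0,"ty":0,"tz":0,"ax":0,"ay":0,"az":-0.045},{"fingers":85,"tx":0,"ty":0,"tz":0,"ax":0,"ay":0,"az":-0.045},{"fingers":85,"tx":0,"ty":0,"tz":0,"ax":0,"ay":0,"az":-0.045},{"fingers":85,"tx":0,"ty":0,"tz":0,"ax":0,"ay":0,"az":-0.045},{"fingers":85,"tx":0,"ty":0,"tz":0,"ax":0,"ay":0,"az":-0.045},{"fingers":85,"tx":0,"ty":0,"tz":0,"ax":0,"ay":0,"az":-0.045}]'
python3 -m creep '[{"fingers":85,"tx":0,"ty":0,"tz":0,"ax":0,"ay":0,"az":-0.045},{"fingers":85,"tx":0,"ty":0,"tz":0,"ax":0,"ay":0,"az":-0.045},{"fingers":85,"tx":0,"ty":0,"tz":0,"ax":0,"ay":0,"az":-0.045},{"fingers":85,"tx":0,"ty":0,"tz":0,"ax":0,"ay":0,"az":-0.045},{"fingers":85,"tx":0,"ty":0,"tz":0,"ax":0,"ay":0,"az":-0.045},{"fingers":85,"tx":0,"ty":0,"tz":0,"ax":0,"ay":0,"az":-0.014},{"fingers":85,"tx":0,"ty":0,"tz":0,"ax":0,"ay":0,"az":0}]'
python3 -c "
from h import *
to([.4955,-.1825,.128])"
```

```text
time: 1.3
position: [0.4959, -0.1797, 0.231]
tcp_rot: [-0.0, 0.99, 0.14, -0.0]
force: [0.5, 0.4, -0.1]
opening: 0.0853
finger_force: 0.0
time: 2.5
position: [0.495, -0.1813, 0.2307]
tcp_rot: [-0.001, 0.547, 0.837, -0.0]
force: [1.2, -0.1, -0.2]
opening: 0.0852
finger_force: 0.0
time: 3.2
position: [0.495, -0.1813, 0.2307]
tcp_rot: [-0.0, 0.205, 0.979, 0.0]
force: [0.3, -0.1, 0.1]
opening: 0.0848
finger_force: 0.0
t 3.2 pos [ 0.495  -0.1813  0.2307] yawy 66.36 z [-0.001  0.    -1.   ] q6 -1.65 F [ 0.3 -0.1  0.1] op 0.0848
tool shift units [-0.013 -0.012  1.284]
```

```bash
python3 -m creep '[{"fingers":85,"tx":-0.01,"ty":-0.01,"tz":0.32,"ax":0,"ay":0,"az":0},{"fingers":85,"tx":0,"ty":0,"tz":0.32,"ax":0,"ay":0,"az":0},{"fingers":85,"tx":0,"ty":0,"tz":0.32,"ax":0,"ay":0,"az":0},{"fingers":85,"tx":0,"ty":0,"tz":0.32,"ax":0,"ay":0,"az":0},{"fingers":40,"tx":0,"ty":0,"tz":0,"ax":0,"ay":0,"az":0},{"fingers":30,"tx":0,"ty":0,"tz":0,"ax":0,"ay":0,"az":0},{"fingers":5,"tx":0,"ty":0,"tz":0,"ax":0,"ay":0,"az":0},{"fingers":5,"tx":0,"ty":0,"tz":0,"ax":0,"ay":0,"az":0},{"fingers":5,"tx":0,"ty":0,"tz":0,"ax":0,"ay":0,"az":0},{"fingers":5,"tx":0,"ty":0,"tz":0,"ax":0,"ay":0,"az":0}]'
python3 - <<'E'
from h import *
to([.4955,-.1815,.128])
a=arm.camera("top")[190:320,355:475];b=arm.camera("side")[290:420,240:360]
cv2.imwrite("pics/g.png",cv2.resize(np.hstack([a,b]),None,fx=3.3,fy=3.3,interpolation=2))
E
```

```text
time: 4.2
position: [0.4969, -0.1819, 0.1305]
tcp_rot: [0.002, 0.205, 0.979, 0.001]
force: [1.8, 4.3, 5.3]
opening: 0.0111
finger_force: 58.7
t 4.2 pos [ 0.4969 -0.1819  0.1305] yawy 66.33 z [ 0.003  0.001 -1.   ] q6 -1.65 F [1.8 4.3 5.3] op 0.0111
tool shift units [ 0.019 -0.002  0.031]
```

View pics/g.png

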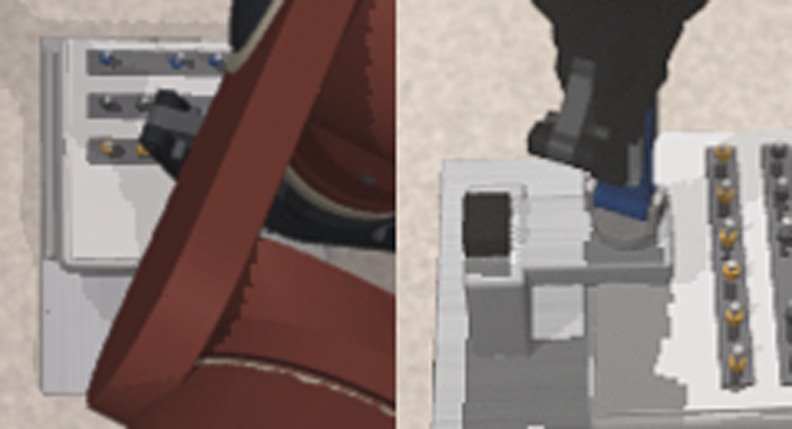

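The side view shows the fingers closed on the blue lever (opening 11 mm, 59 N). Now I turn clockwise.

```bash
python3 -m creep '[{"fingers":5,"tx":0.01,"ty":0,"tz":0.004,"ax":0,"ay":0,"az":0.036},{"fingers":5,"tx":0,"ty":0,"tz":0.004,"ax":0,"ay":0,"az":0.036},{"fingers":5,"tx":0,"ty":0,"tz":0.004,"ax":0,"ay":0,"az":0.036},{"fingers":5,"tx":0,"ty":0,"tz":0.004,"ax":0,"ay":0,"az":0.036},{"fingers":5,"tx":0,"ty":0,"tz":0.004,"ax":0,"ay":0,"az":0.036},{"fingers":5,"tx":0,"ty":0,"tz":0.004,"ax":0,"ay":0,"az":0.036},{"fingers":5,"tx":0,"ty":0,"tz":0.004,"ax":0,"ay":0,"az":0.036},{"fingers":5,"tx":0,"ty":0,"tz":0.004,"ax":0,"ay":0,"az":0.036},{"fingers":5,"tx":0,"ty":0,"tz":0.004,"ax":0,"ay":0,"az":0.036},{"fingers":5,"tx":0,"ty":0,"tz":0.004,"ax":0,"ay":0,"az":0.036},{"fingers":5,"tx":0,"ty":0,"tz":0,"ax":0,"ay":0,"az":0}]'
python3 -c "
from h import *
to([.4955,-.1815,.125]);print(arm.observe()['torque'].round(2))"
python3 -m creep '[{"fingers":5,"tx":0,"ty":0,"tz":0,"ax":0,"ay":0,"az":0.012},{"fingers":5,"tx":0,"ty":0,"tz":0,"ax":0,"ay":0,"az":0.012},{"fingers":5,"tx":0,"ty":0,"tz":0,"ax":0,"ay":0,"az":0}]'
python3 -c "
from h import *
to([.4955,-.1815,.125]);print(arm.observe()['torque'].round(2))"
```

```text
time: 5.4
position: [0.4971, -0.1811, 0.1276]
tcp_rot: [0.001, 0.698, 0.716, 0.003]
force: [3.8, 6.9, 6.1]
opening: 0.0111
finger_force: 59.1
t 5.4 pos [ 0.4971 -0.1811  0.1276] yawy 1.48 z [ 0.005  0.002 -1.   ] q6 -0.52 F [3.8 6.9 6.1] op 0.0111
tool shift units [-0.004 -0.02   0.033]
[ 1.22 -0.75 -0.17]
time: 5.7
position: [0.4971, -0.181, 0.1275]
tcp_rot: [0.001, 0.724, 0.69, 0.003]
force: [4.3, 6.8, 4.4]
opening: 0.0112
finger_force: 59.0
t 5.7 pos [ 0.4971 -0.181   0.1275] yawy -2.69 z [ 0.005  0.002 -1.   ] q6 -0.45 F [4.3 6.8 4.4] op 0.0112
tool shift units [-0.007 -0.02   0.031]
[ 1.31 -0.87  0.35]
```

```bash
python3 -m creep '[{"fingers":5,"tx":0,"ty":0,"tz":0,"ax":0,"ay":0,"az":0.01},{"fingers":5,"tx":0,"ty":0,"tz":0,"ax":0,"ay":0,"az":0.01},{"fingers":5,"tx":0,"ty":0,"tz":0,"ax":0,"ay":0,"az":0},{"fingers":5,"tx":0,"ty":0,"tz":0,"ax":0,"ay":0,"az":0}]'
python3 -c "
from h import *
to([.4955,-.1815,.125]);print(arm.observe()['torque'].round(2))"
```

```text
time: 6.1
position: [0.4972, -0.1809, 0.1275]
tcp_rot: [0.001, 0.744, 0.669, 0.002]
force: [5.1, 8.0, 5.2]
opening: 0.0115
finger_force: 69.7
t 6.1 pos [ 0.4972 -0.1809  0.1275] yawy -6.06 z [ 0.005  0.001 -1.   ] q6 -0.39 F [5.1 8.  5.2] op 0.0115
tool shift units [-0.009 -0.02   0.031]
[ 1.4  -0.94  1.44]
```

The torque rose to 1.4 N m, so the screw is at its stop. Now I release, raise, and shift to +x.

```bash
python3 -m creep '[{"fingers":85,"tx":0,"ty":0,"tz":0,"ax":0,"ay":0,"az":0},{"fingers":85,"tx":0,"ty":0,"tz":0,"ax":0,"ay":0,"az":0},{"fingers":85,"tx":0,"ty":0,"tz":0,"ax":0,"ay":0,"az":0},{"fingers":85,"tx":0,"ty":0,"tz":0,"ax":0,"ay":0,"az":0},{"fingers":85,"tx":0,"ty":0,"tz":0,"ax":0,"ay":0,"az":0},{"fingers":85,"tx":0,"ty":0,"tz":-0.3,"ax":0,"ay":0,"az":0.008},{"fingers":85,"tx":0,"ty":0,"tz":-0.3,"ax":0,"ay":0,"az":0},{"fingers":85,"tx":0,"ty":0,"tz":-0.3,"ax":0,"ay":0,"az":0},{"fingers":0,"tx":0,"ty":0.3,"tz":-0.1,"ax":0,"ay":0,"az":0},{"fingers":0,"tx":0,"ty":0.4,"tz":0,"ax":0,"ay":0,"az":0},{"fingers":0,"tx":0,"ty":0,"tz":0,"ax":0,"ay":0,"az":0},{"fingers":0,"tx":0,"ty":0,"tz":0,"ax":0,"ay":0,"az":0}]'
python3 - <<'E'
from h import *
to([.54,-.1825,.143])
a=arm.camera("top")[190:320,355:475];b=arm.camera("side")[290:420,240:360]
cv2.imwrite("pics/r.png",cv2.resize(np.hstack([a,b]),None,fx=3.3,fy=3.3,interpolation=2))
E
```

```text
time: 7.3
position: [0.5502, -0.1898, 0.205]
tcp_rot: [-0.001, 0.753, 0.657, -0.0]
force: [-1.1, 0.2, -0.7]
opening: 0.0279
finger_force: 0.0
t 7.3 pos [ 0.5502 -0.1898  0.205 ] yawy -7.78 z [-0.002  0.    -1.   ] q6 -0.32 F [-1.1  0.2 -0.7] op 0.0279
tool shift units [ 0.073 -0.137  0.776]
```

View pics/r.png

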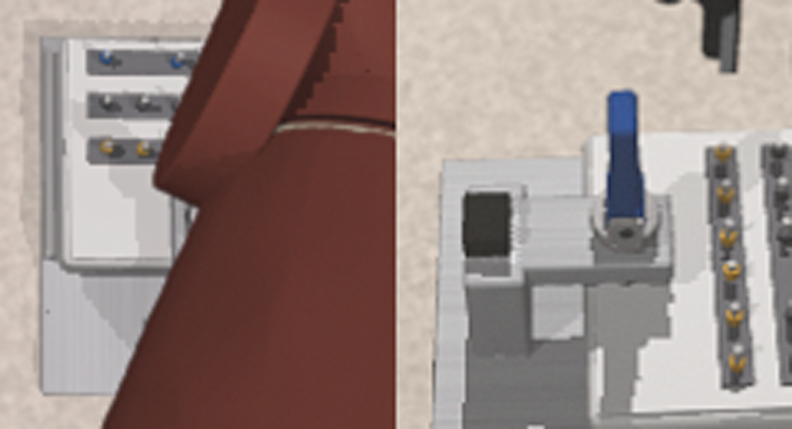

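The side crop shows the lever edge-on and upright at (622,155), so the screw is snug. The fingers sit clear on the +x side. Now I align and descend.

```bash
python3 -m creep '[{"fingers":0,"tx":0,"ty":0,"tz":0,"ax":0,"ay":0,"az":-0.03},{"fingers":0,"tx":0.06,"ty":-0.12,"tz":0.2,"ax":0,"ay":0,"az":0},{"fingers":0,"tx":0,"ty":0,"tz":0.3,"ax":0,"ay":0,"az":0},{"fingers":0,"tx":0,"ty":0,"tz":0.28,"ax":0,"ay":0,"az":0},{"fingers":0,"tx":0,"ty":0,"tz":0,"ax":0,"ay":0,"az":0},{"fingers":0,"tx":0,"ty":0,"tz":0,"ax":0,"ay":0,"az":0}]'
python3 - <<'E'
from h import *
for x,z in((16,.143),(2.5,.142),(-13.5,.134),(-25.5,.12),(-30.5,.104)): to([.496+x/1000,-.1825,z])
E
```

```text
time: 8.0
position: [0.5404, -0.1845, 0.1433]
tcp_rot: [-0.0, 0.722, 0.692, -0.0]
force: [0.8, -0.4, 0.1]
opening: -0.0
finger_force: 0.0
t 8.0 pos [ 0.5404 -0.1845  0.1433] yawy -2.41 z [-0.001  0.    -1.   ] q6 -0.42 F [ 0.8 -0.4  0.1] op -0.0
tool shift units [ 0.01  -0.355  0.005]
t 8.0 pos [ 0.5404 -0.1845  0.1433] yawy -2.41 z [-0.001  0.    -1.   ] q6 -0.42 F [ 0.8 -0.4  0.1] op -0.0
tool shift units [ 0.003 -0.524  0.017]
t 8.0 pos [ 0.5404 -0.1845  0.1433] yawy -2.41 z [-0.001  0.    -1.   ] q6 -0.42 F [ 0.8 -0.4  0.1] op -0.0
tool shift units [-0.006 -0.723  0.117]
t 8.0 pos [ 0.5404 -0.1845  0.1433] yawy -2.41 z [-0.001  0.    -1.   ] q6 -0.42 F [ 0.8 -0.4  0.1] op -0.0
tool shift units [-0.012 -0.873  0.293]
t 8.0 pos [ 0.5404 -0.1845  0.1433] yawy -2.41 z [-0.001  0.    -1.   ] q6 -0.42 F [ 0.8 -0.4  0.1] op -0.0
tool shift units [-0.015 -0.936  0.493]
```

```bash
python3 -m creep '[{"fingers":0,"tx":0,"ty":-0.18,"tz":0,"ax":0,"ay":0,"az":0},{"fingers":0,"tx":0,"ty":-0.18,"tz":0,"ax":0,"ay":0,"az":0},{"fingers":0,"tx":0,"ty":-0.09,"tz":0,"ax":0,"ay":0,"az":0},{"fingers":0,"tx":0,"ty":-0.09,"tz":0.01,"ax":0,"ay":0,"az":0},{"fingers":0,"tx":0,"ty":-0.1,"tz":0.04,"ax":0,"ay":0,"az":0},{"fingers":0,"tx":0,"ty":-0.1,"tz":0.06,"ax":0,"ay":0,"az":0},{"fingers":0,"tx":0,"ty":-0.08,"tz":0.08,"ax":0,"ay":0,"az":0},{"fingers":0,"tx":0,"ty":-0.07,"tz":0.09,"ax":0,"ay":0,"az":0},{"fingers":0,"tx":0,"ty":-0.03,"tz":0.1,"ax":0,"ay":0,"az":0},{"fingers":0,"tx":0,"ty":-0.03,"tz":0.1,"ax":0,"ay":0,"az":0},{"fingers":0,"tx":0,"ty":0,"tz":0.01,"ax":0,"ay":0,"az":0},{"fingers":0,"tx":0,"ty":0,"tz":0.01,"ax":0,"ay":0,"az":0}]'
python3 -c "
from h import *
to([.465,-.1825,.103])"
```

```text
time: 9.2
position: [0.4646, -0.1815, 0.1038]
tcp_rot: [-0.001, 0.722, 0.692, -0.001]
force: [-6.5, 1.5, 14.7]
opening: -0.0001
finger_force: 7.4
t 9.2 pos [ 0.4646 -0.1815  0.1038] yawy -2.38 z [-0.002  0.    -1.   ] q6 -0.48 F [-6.5  1.5 14.7] op -0.0001
tool shift units [-0.013  0.006  0.01 ]
```

It is pressing on the flat lever with 15 N at the expected height. I press a touch more, lift off straight up, and look.

```bash
python3 -m creep '[{"fingers":0,"tx":0,"ty":-0.05,"tz":0.02,"ax":0,"ay":0,"az":0},{"fingers":0,"tx":0,"ty":0,"tz":0,"ax":0,"ay":0,"az":0},{"fingers":0,"tx":0,"ty":0,"tz":0,"ax":0,"ay":0,"az":0},{"fingers":0,"tx":0,"ty":0,"tz":-0.3,"ax":0,"ay":0,"az":0},{"fingers":0,"tx":0,"ty":0,"tz":-0.5,"ax":0,"ay":0,"az":0},{"fingers":0,"tx":0,"ty":0,"tz":-0.5,"ax":0,"ay":0,"az":0},{"fingers":0,"tx":0,"ty":0,"tz":-0.3,"ax":0,"ay":0,"az":0},{"fingers":0,"tx":-0.5,"ty":0,"tz":0,"ax":0,"ay":0,"az":0},{"fingers":0,"tx":-0.5,"ty":0,"tz":0,"ax":0,"ay":0,"az":0},{"fingers":0,"tx":-0.5,"ty":0,"tz":0,"ax":0,"ay":0,"az":0},{"fingers":0,"tx":0,"ty":0,"tz":0,"ax":0,"ay":0,"az":0},{"fingers":0,"tx":0,"ty":0,"tz":0,"ax":0,"ay":0,"az":0}]'
python3 - <<'E'
from h import *
to([.465,-.1825,.103])
a=arm.camera("top")[190:320,355:475];b=arm.camera("side")[290:420,240:360]
cv2.imwrite("pics/f.png",cv2.resize(np.hstack([a,b]),None,fx=3.3,fy=3.3,interpolation=2))
E
```

```text
time: 10.4
position: [0.4555, -0.301, 0.2276]
tcp_rot: [-0.002, 0.722, 0.692, 0.0]
force: [0.5, 1.1, -0.2]
opening: -0.0002
finger_force: 0.0
t 10.4 pos [ 0.4555 -0.301   0.2276] yawy -2.48 z [-0.002  0.003 -1.   ] q6 -0.68 F [ 0.5  1.1 -0.2] op -0.0002
tool shift units [1.481 0.058 1.562]
```

View pics/f.png

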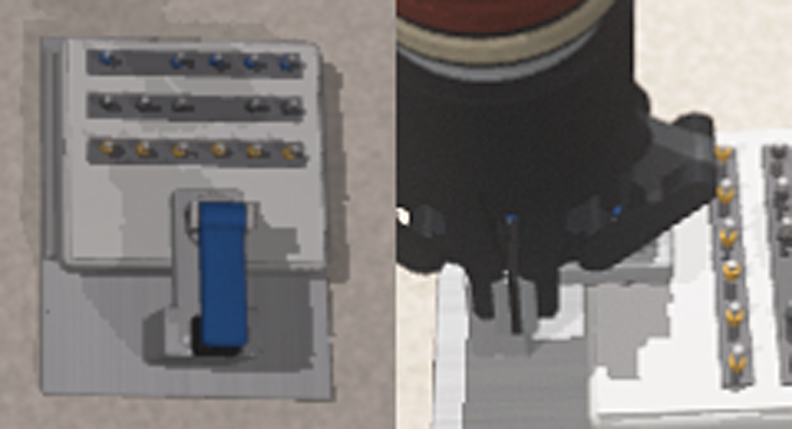

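The top view shows the lever flat over the arm and rest, from (222,205) to (225,345), parallel to the dock edges. The gripper is well clear, so I hand in.

```bash
python3 -c "
from workcell import arm
print(arm.close_job())"
```

```text
the job is handed in; nothing more can be done
None
```

I turned the loaded clamp's screw clockwise to its stop, folded its lever down flat, left the empty clamp alone, and handed the job in with the gripper clear; no verdict was returned.

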